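# Restock the masking-film roll stand

### The arm

A 6-joint arm with a two-finger parallel gripper is mounted at the origin on the work surface. World frame = base frame: x ahead of the robot, y to its left, z up, the work surface at z = 0. Lengths are in m, angles in rad, forces in N, time in s.
With the tool pointing down it reaches from about 0.425 to 0.95 m from the base axis. Payload 3.5 kg.
Tool frame: the origin (TCP) lies between the finger pads; the fingertips stand 22 mm ahead of it and the grasp point (between the pads) lies 3 mm ahead of it; z points along the fingers, y is the line along which they close (so a half turn about z gives the same grasp; the last joint's range is limited). The gripper opens to 85 mm and grips with 20 to 120 N. Pads are 22 mm wide; open, the fingers measure 114 mm over their backs; the gripper's body (76 mm by 85 mm) begins 54 mm behind the grasp point. The pads swing forward as they close: fully open they stand 13 mm farther back than shut.
Start: joints at [1.109, 0.286, 1.577, -0, 1.279, -0.15], TCP at [0.207, 0.642, 0.253] pointing down, gripper open.
Joint ranges: [-2.77, 2.77], [-0.9, 2.22], [0.21, 2.48], [-1.53, 4.67], [0.24, 2.81], [-2.84, 2.84]. Speed limits (rad/s): [2.79, 2.79, 3.14, 3.14, 3.14, 3.14].

### API

Orientations are given as a unit quaternion [w, x, y, z].
In Python, from cell import * gives the robot as it stands. The module is installed in compiled form; this text tells all that it offers. Calls block until the motion is done:
- move_ptp(position, orientation): joint-space move of the TCP to a pose.
- move_l(position, vel=0.15, orientation=None): straight line of the TCP; orientation=None keeps the orientation; vel is the mean speed in m/s.
- goto_joints(angles): joint-space move.
- move_gripper(opening, strength=None): finger opening in m; strength is the grip in N (None keeps the last); returns when the fingers have stopped.
- sleep(seconds).
- solve_ik(position, orientation): joint angles nearest the present ones, or None.
- grab_frame(name): name is "scene" or "top"; returns (picture, depth): 480x640x3 uint8, red, green, blue; 480x640 float32, m along the optical axis (not along the pixel's ray), 0 where there is no reading.
- get_calibration(name): a dict with "fx", "fy", "cx", "cy" (pixels), "distortion" ([k1, k2, p1, p2, k3] as OpenCV has them; the pictures are not rectified), "world_from_camera" (4x4, takes a point from camera to world coordinates). Camera axes: x right, y down, z forward; pixel columns grow to the right and rows downward; lengths in m; the calibration is good to about 2 mm. A picture is of the moment at which its call begins. get_calibration takes no time and is no camera call.
A pose or a line that the arm cannot do raises PlanningError and nothing moves.
- job_done(): hands the job in; it is judged then, once.
Readings, each from a call of its own:
- read_time(): time.
- read_q(): joint angles.
- read_qvel(): joint speeds.
- read_effort(): joint torques, N m.
- read_ee_pos(): TCP position.
- read_tool_rot(): TCP orientation.
- read_wrist_force(): force on the tool from outside, world axes, zero at the start.
- read_ft_torque(): the same for the moment, N m.
- read_width(): finger opening in m.
- read_grasp_force(): force on a finger pad.
Only numpy, scipy, OpenCV 4.12 (cv2) and the standard library are available. Lean on these libraries where they do the work, as an engineer would, in place of code of your own. Each camera call takes 0.05 s, during which the arm holds its last target. There are 200 camera calls.

### The job

First draw the spindle out of the spent core on the roll stand and park it in the bracket's side notch, hanging by its grip, then put the spent core in the clear bin. Load every full roll upright over a bore of the stand and drop a spindle (the rack's or the parked one) down through each roll until you feel it seat fully home in the bore. Keep any spare spindle in the notch or the rack, never in an empty bore, and leave the other things on the table where they are.

Things in the scene. Friction and masses are not known exactly. Their poses are not given: they have to be found in the camera images.
- stand: fixed roll stand: grey plate 120 mm (its x) by 330 mm (its y), 40 mm high, with three upright blind bores in a row along its y; beyond its +y end an upright steel bracket. Origin on the table under the plate's centre; z up
- bore0 (a point): centre of the mouth of bore 0, on the plate's top (z = 40 mm); 14 mm wide, 32 mm deep; bores are 95 mm apart, bore0 farthest from the bracket, bore2 nearest to it
- bore1 (a point): centre of the mouth of bore 1, on the plate's top (z = 40 mm); 14 mm wide, 32 mm deep; bores are 95 mm apart, bore0 farthest from the bracket, bore2 nearest to it. At the start the spent core stands over this one with spindle0 through it
- bore2 (a point): centre of the mouth of bore 2, on the plate's top (z = 40 mm); 14 mm wide, 32 mm deep; bores are 95 mm apart, bore0 farthest from the bracket, bore2 nearest to it
- notch (a point): parking place in the bracket's side notch: on the middle line of a level slot 16 mm wide between two prongs (14 mm wide, 10 mm thick), at their top face, 165 mm above the table. Axes as the stand's: the slot runs along x, from x = -30 mm (open end) to +35 mm (upright). A spindle hangs in it with its grip resting on the prongs, within about 20 mm of this point
- rack: fixed wooden spindle rack 180 (its x) x 70 x 50 mm high with two upright holes; origin on the table under its centre
- rack_hole0 (a point): mouth of a rack hole, 50 mm above the table, 14 mm wide, 40 mm deep, 45 mm from the rack's centre along its -x; a spindle stands in it at the start
- rack_hole1 (a point): mouth of a rack hole, 50 mm above the table, 14 mm wide, 40 mm deep, 45 mm from the rack's centre along its +x; a spindle stands in it at the start
- bin: fixed clear open-topped bin for spent cores, 160 x 160 mm outside, 60 mm high, walls 4 mm; origin on the table under its centre
- spindle0: spindle: steel pin 12 mm thick and 140 mm long with tapered tip, topped by a black round grip 26 mm across and 40 mm high (180 mm in all). Origin at the tip, z along the pin to the grip. At the start through the spent core, its tip on the floor of bore1
- spindle1: spindle: steel pin 12 mm thick and 140 mm long with tapered tip, topped by a black round grip 26 mm across and 40 mm high (180 mm in all). Origin at the tip, z along the pin to the grip. At the start in the rack, its tip 10 mm above the table
- spindle2: spindle: steel pin 12 mm thick and 140 mm long with tapered tip, topped by a black round grip 26 mm across and 40 mm high (180 mm in all). Origin at the tip, z along the pin to the grip. At the start in the rack, its tip 10 mm above the table
- core: spent core: empty cardboard tube, 33 mm outside, 20 mm inside, 70 mm high; upright, origin at the centre of its lower end, z along the tube
- roll0: full roll of masking film standing upright: 54 mm across, 70 mm high, with a 20 mm hole along its axis (cardboard core, yellow tape band round the top), 220 g. Origin at the centre of its lower end, z up its axis. Two or three rolls are present
- roll1: full roll of masking film standing upright: 54 mm across, 70 mm high, with a 20 mm hole along its axis (cardboard core, yellow tape band round the top), 220 g. Origin at the centre of its lower end, z up its axis. Two or three rolls are present
- roll2: full roll of masking film standing upright: 54 mm across, 70 mm high, with a 20 mm hole along its axis (cardboard core, yellow tape band round the top), 220 g. Origin at the centre of its lower end, z up its axis. Two or three rolls are present
- tape: bystander: roll of masking tape lying flat, 90 mm across, 30 mm high; origin under its centre
- marker: bystander: grey marker pen with black cap, 125 mm long, lying down; origin on the table under its middle
- jar: bystander: clear jar with white lid, 60 mm across, 75 mm high; origin under its centre
- labels: bystander: small cardboard box of labels, 90 x 60 x 35 mm; origin under its centre

How it is judged:
By the outcome, as a careful person would: the job done as asked, in the order asked, and still so for the second after the job is handed in, with the robot touching nothing.
Of roll0, roll1, roll2 only 2 to 3 are there at a start; the rules pass over those that are not, and their reading is None.
At some moment in a run one of roll0, roll1, roll2 may be knocked a few centimetres aside while the robot is not near it.
It also fails if it takes over 210 s, if anything falls off the work surface, if the arm or the gripper's body presses on something with over 40 N, if the wrist force passes 120 N, or if a joint passes its speed limit or range.

## Working session

There is one attempt and no reset: what is moved stays moved. The work goes in short steps, each a Python script; the robot and the scene stay as the last script left them, time stands still between calls to the robot, and variables do not carry over. Pictures are saved under pics/ and viewed, at most 16 in all, crops included, and the job is handed in when it is done.

```bash
mkdir -p pics; python3 - <<'E'
from cell import *
import cv2,numpy as np
for n in("scene","top"):
    p,d=grab_frame(n); cv2.imwrite(f"pics/{n}0.png",p[:,:,::-1]); np.save(f"pics/{n}0.npy",d)
    print(n,get_calibration(n))
print(read_time(),read_tool_rot(),read_width())
E
```

```text
scene {'fx': 485.09461500726155, 'fy': 485.09461500726155, 'cx': 320.71726806257, 'cy': 235.94343570400238, 'distortion': array([0.03090647, 0.        , 0.        , 0.        , 0.        ]), 'world_from_camera': array([[ 0.34272437,  0.72667511, -0.595385  ,  1.07731307],
       [ 0.93935097, -0.2565539 ,  0.22759582, -0.22035458],
       [ 0.01263987, -0.63727811, -0.77053024,  0.859694  ],
       [ 0.        ,  0.        ,  0.        ,  1.        ]])}
top {'fx': 553.6746657973429, 'fy': 553.6746657973429, 'cx': 326.49763654355, 'cy': 233.0671959464555, 'distortion': array([-0.16602471,  0.        ,  0.        ,  0.        ,  0.        ]), 'world_from_camera': array([[ 0.01756746, -0.98570269,  0.16757562,  0.27666338],
       [-0.99981192, -0.01594116,  0.01104524,  0.00523767],
       [-0.00821597, -0.16773814, -0.98579735,  1.43759575],
       [ 0.        ,  0.        ,  0.        ,  1.        ]])}
0.1 [-3.25534550e-04  1.55283254e-01  9.87869405e-01 -1.02120509e-03] 0.08486403309599767
```

View pics/scene0.png

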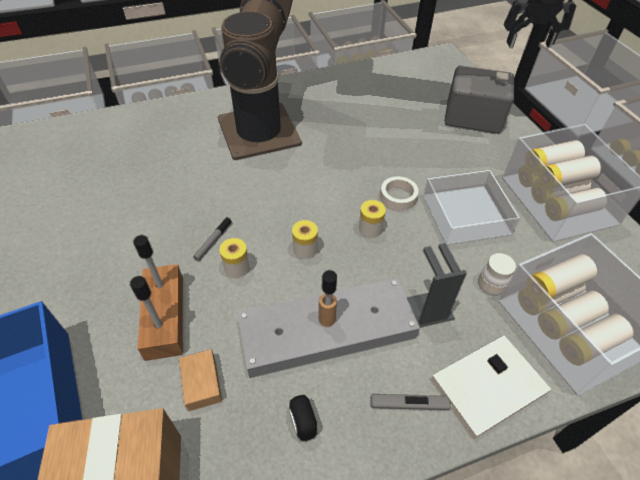

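View pics/top0.png

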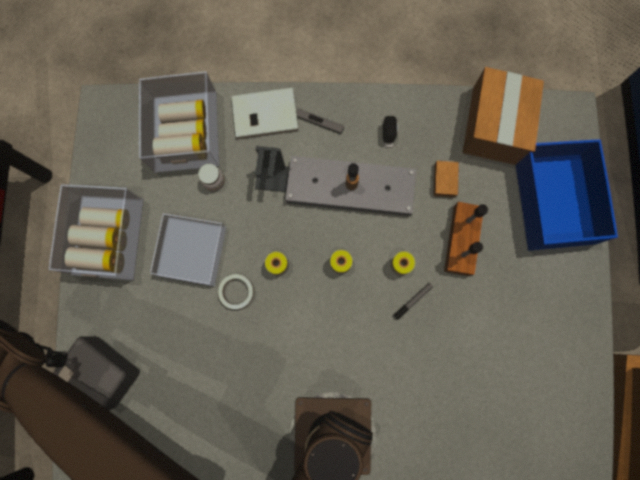

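Three rolls are present: scene (235,255), (305,238), (372,217). The stand is at top (350,186), the bracket at (268,170), the rack at (465,240) and the bin at (188,250). I'll enlarge next.

```bash
cat > h.py <<'E'
import cv2,numpy as np
from cell import *
def px2w(n,uv,z):
    "pixels -> world points on plane(s) z"
    c=get_calibration(n); T=c["world_from_camera"]
    K=np.array([[c["fx"],0,c["cx"]],[0,c["fy"],c["cy"]],[0,0,1]])
    uv=np.array(uv,float).reshape(-1,1,2)
    xy=cv2.undistortPoints(uv,K,c["distortion"])[:,0]
    r=np.c_[xy,np.ones(len(xy))]@T[:3,:3].T
    s=(np.broadcast_to(z,len(r))-T[2,3])/r[:,2]
    return T[:3,3]+r*s[:,None]
def w2px(n,P):
    c=get_calibration(n); W=np.linalg.inv(c["world_from_camera"])
    K=np.array([[c["fx"],0,c["cx"]],[0,c["fy"],c["cy"]],[0,0,1]])
    return cv2.projectPoints(np.array(P,float).reshape(-1,1,3),cv2.Rodrigues(W[:3,:3])[0],W[:3,3],K,c["distortion"])[0][:,0]
def crop(n,img,x0,y0,w,h,k,out):
    c=cv2.resize(img[y0:y0+h,x0:x0+w],None,fx=k,fy=k,interpolation=cv2.INTER_CUBIC)
    for i in range(0,w,20): cv2.putText(c,str(x0+i),(i*k,8),0,.3,(0,0,255),1); cv2.line(c,(i*k,10),(i*k,14),(0,0,255),1)
    for j in range(0,h,20): cv2.putText(c,str(y0+j),(0,j*k+4),0,.3,(0,0,255),1)
    cv2.imwrite("pics/"+out,c)
E
python3 - <<'E'
from h import *
a=cv2.imread("pics/top0.png");b=cv2.imread("pics/scene0.png")
crop("t",a,240,140,190,145,4,"c1.png")
crop("s",b,225,235,200,145,4,"c2.png")
crop("s",a,395,155,110,130,4,"c3.png")
E
```

```text
(no output)
```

View pics/c1.png

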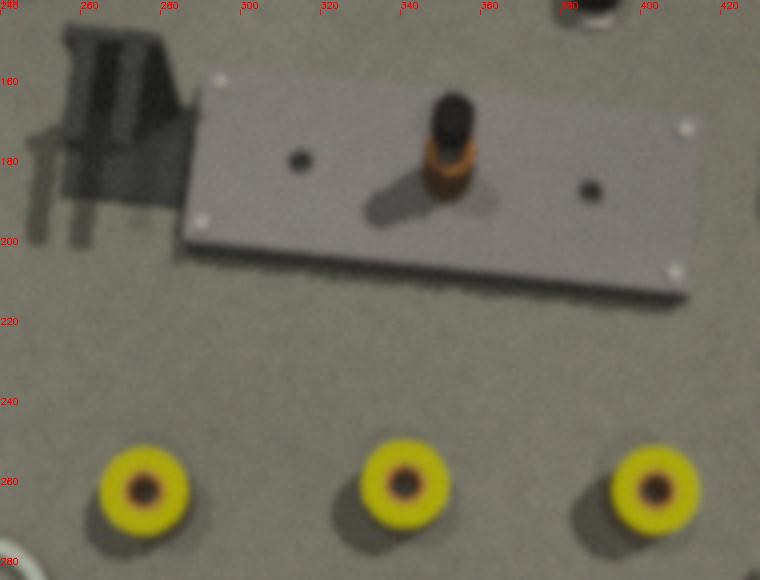

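View pics/c2.png

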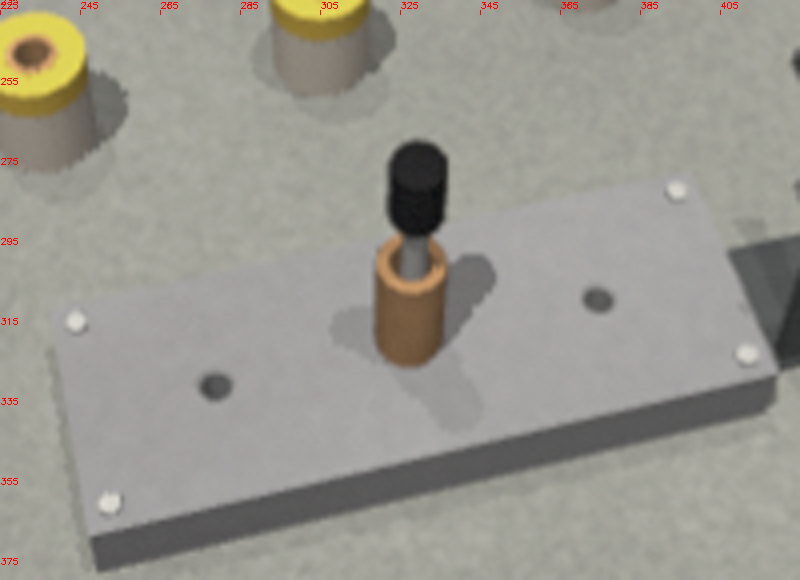

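View pics/c3.png

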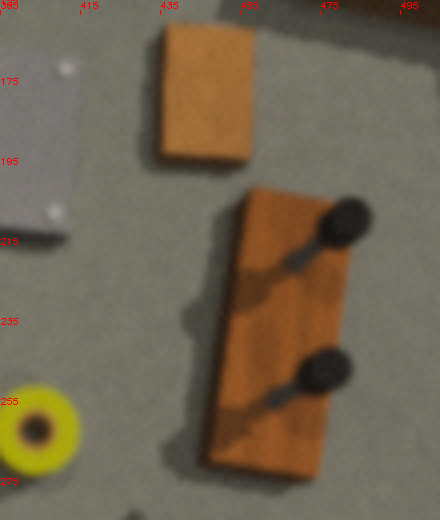

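Top crop: bores at (315,180) and (387.5,187.5); roll tops at (276,262.5), (341,261) and (404,262.5). Scene crop: bores at (278.5,331) and (374,310), with spindle0 nearly upright in the core. The third crop shows both rack spindles, with grips at about (481,210) and (476,247).

```bash
python3 - <<'E'
from h import *
np.set_printoptions(precision=4,suppress=True)
o=-.375
t=lambda L,x0=240,y0=140:[(x0+x/4+o,y0+y/4+o) for x,y in L]
print("bores top b2,b0\n",px2w("top",t([(301,161),(591,190)]),.04))
print("bores scene\n",px2w("scene",t([(598,300),(215,386)],225,235),.04))
print("screws top\n",px2w("top",t([(220,80),(687,129),(202,222),(676,272)]),.04))
print("screws scene\n",px2w("scene",t([(748,354),(110,502),(677,191),(77,321)],225,235),.04))
print("rolls top\n",px2w("top",t([(145,491),(405,484),(656,491)]),.07))
print("sp0 grip top",px2w("top",t([(454,109)]),.188),px2w("scene",t([(418,166)],225,235),.188))
print("sp0 pin at core",px2w("scene",t([(413,268)],225,235),.11),"core",px2w("scene",t([(411,264)],225,235),.11))
print("rack top corners",px2w("top",t([(252,186),(355,205),(318,480),(208,463)],395,155),.05))
print("rack grips",px2w("top",t([(349,219),(328,368)],395,155),.190))
# fit
P=px2w("top",t([(220,80),(687,129),(202,222),(676,272)]),.04)[:,:2]
# depth-based checks
b=cv2.imread("pics/scene0.png");a=cv2.imread("pics/top0.png")
crop("s",b,125,225,70,140,4,"d1.png")
crop("s",b,400,160,130,175,4,"d2.png")
i=np.hstack([cv2.imread("pics/d1.png"),np.zeros((560,4,3),np.uint8),cv2.imread("pics/d2.png")[:560]]);cv2.imwrite("pics/c4.png",i);print(i.shape)
crop("t",a,145,135,150,140,4,"c5.png")
E
```

```text
bores top b2,b0
 [[ 0.6544  0.0537  0.04  ]
 [ 0.6381 -0.1354  0.04  ]]
bores scene
 [[ 0.6537  0.0561  0.04  ]
 [ 0.6358 -0.1331  0.04  ]]
screws top
 [[ 0.7088  0.1082  0.04  ]
 [ 0.6806 -0.1988  0.04  ]
 [ 0.6126  0.1171  0.04  ]
 [ 0.5845 -0.1905  0.04  ]]
screws scene
 [[ 0.7049  0.1115  0.04  ]
 [ 0.6756 -0.1944  0.04  ]
 [ 0.6087  0.1201  0.04  ]
 [ 0.58   -0.1854  0.04  ]]
rolls top
 [[ 0.4331  0.1453  0.07  ]
 [ 0.4403 -0.0164  0.07  ]
 [ 0.4382 -0.1727  0.07  ]]
sp0 grip top [[ 0.6474 -0.0404  0.188 ]] [[ 0.6454 -0.0387  0.188 ]]
sp0 pin at core [[ 0.6467 -0.0394  0.11  ]] core [[ 0.6444 -0.0395  0.11  ]]
rack top corners [[ 0.6019 -0.3171  0.05  ]
 [ 0.5907 -0.3849  0.05  ]
 [ 0.4117 -0.3556  0.05  ]
 [ 0.4217 -0.2849  0.05  ]]
rack grips [[ 0.5506 -0.3417  0.19  ]
 [ 0.4627 -0.3266  0.19  ]]
(560, 804, 3)
```

View pics/c4.png

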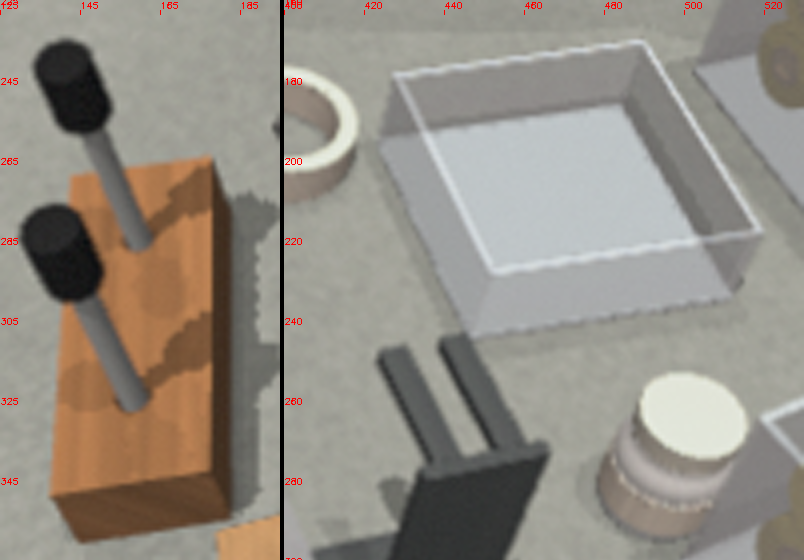

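View pics/c5.png

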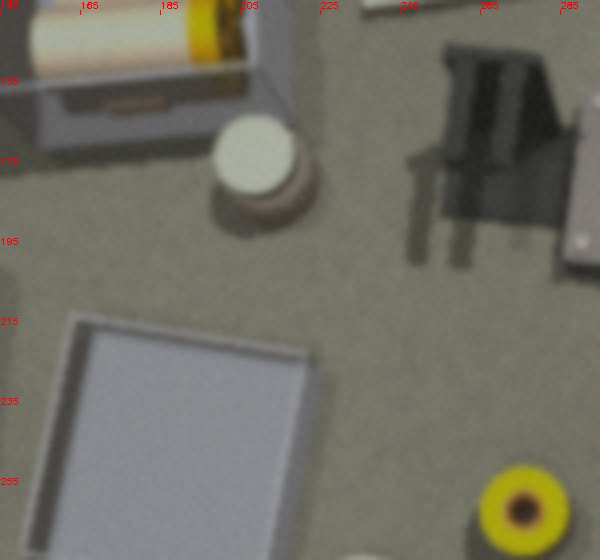

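The crops show the prongs: scene tips at about (427.5,248) and (442.5,245), roots at about (441,277) and (457,272), with the open end facing the robot. The bin rim corners are at scene (427,179), (487.5,170), (519,218) and (452,228).

```bash
cat >> h.py <<'E'
YAW=-0.090   # stand yaw: stand y axis = (sin .09, cos .09)
def quat(a):
    "tool down, closing line at world angle a"
    from scipy.spatial.transform import Rotation as R
    y=np.array([np.cos(a),np.sin(a),0]);z=np.array([0,0,-1.])
    return R.from_matrix(np.c_[np.cross(y,z),y,z]).as_quat(scalar_first=True)
E
python3 - <<'E'
from h import *
np.set_printoptions(precision=4,suppress=True)
o=-.375
s=lambda L:[(400+(x-284)/4+o,160+y/4+o) for x,y in L]
t=lambda L,x0=145,y0=135:[(x0+x/4+o,y0+y/4+o) for x,y in L]
print("prongs scene tipA tipB rootA rootB\n",px2w("scene",s([(395,352),(455,342),(450,468),(513,450)]),.165))
print("prongs top rootA,tipA,rootB,tipB\n",px2w("top",t([(464,60),(455,158),(512,65),(505,160)]),.165))
print("bin scene\n",px2w("scene",s([(396,75),(644,43),(762,232),(494,271)]),.06))
print("bin top (far-left, far-right corners)\n",px2w("top",[(164,214.5),(222.5,223.5),(213,284.5),(152,275)],.06))
print("rack scene pin foot",px2w("scene",[(125+145/4,225+243/4),(125+138/4,225+407/4)],.05), "grip",px2w("scene",[(125+65/4,225+60/4),(125+53/4,225+225/4)],.19))
print("rolls scene",px2w("scene",[(225+30/4,235+55/4)],.07))
for p in ([.6455,-.04,.168],[.6455,-.04,.31],[.66,.15,.2],[.43,.145,.05],[.55,-.34,.35],[.66,.055,.33]):
    for a in (YAW,YAW+np.pi/2,YAW-np.pi/2): q=solve_ik(p,quat(a));print(p,round(a,2),q)
E
```

```text
prongs scene tipA tipB rootA rootB
 [[0.6314 0.159  0.165 ]
 [0.6353 0.1878 0.165 ]
 [0.6967 0.1511 0.165 ]
 [0.6974 0.1818 0.165 ]]
prongs top rootA,tipA,rootB,tipB
 [[0.6944 0.1819 0.165 ]
 [0.6331 0.1847 0.165 ]
 [0.6915 0.1527 0.165 ]
 [0.6322 0.1546 0.165 ]]
bin scene
 [[0.3772 0.3163 0.06  ]
 [0.4022 0.4705 0.06  ]
 [0.5561 0.4478 0.06  ]
 [0.5319 0.2938 0.06  ]]
bin top (far-left, far-right corners)
 [[0.5527 0.4413 0.06  ]
 [0.5313 0.2863 0.06  ]
 [0.3753 0.3032 0.06  ]
 [0.3955 0.4626 0.06  ]]
rack scene pin foot [[ 0.4668 -0.3229  0.05  ]
 [ 0.5577 -0.3391  0.05  ]] grip [[ 0.4633 -0.3238  0.19  ]
 [ 0.5508 -0.3391  0.19  ]]
rolls scene [[ 0.4388 -0.1702  0.07  ]]
[0.6455, -0.04, 0.168] -0.09 [-0.2185  0.3035  1.7177 -0.      1.1204 -0.1285]
[0.6455, -0.04, 0.168] 1.48 [-0.2185  0.3035  1.7177 -0.      1.1204 -1.6993]
[0.6455, -0.04, 0.168] -1.66 [-0.2185  0.3035  1.7177 -0.      1.1204  1.4423]
[0.6455, -0.04, 0.31] -0.09 [-0.2185  0.1882  1.5903 -0.      1.3632 -0.1285]
[0.6455, -0.04, 0.31] 1.48 [-0.2185  0.1882  1.5903 -0.      1.3632 -1.6993]
[0.6455, -0.04, 0.31] -1.6
[... 253 characters left out ...]
    1.1907  1.7346]
[0.43, 0.145, 0.05] -0.09 [ 0.101   0.083   2.2357 -0.      0.8229  0.191 ]
[0.43, 0.145, 0.05] 1.48 [ 0.101   0.083   2.2357 -0.      0.8229 -1.3798]
[0.43, 0.145, 0.05] -1.66 [ 0.101   0.083   2.2357 -0.      0.8229  1.7618]
[0.55, -0.34, 0.35] -0.09 [-0.7104  0.1691  1.5406 -0.      1.4319 -0.6204]
[0.55, -0.34, 0.35] 1.48 [-0.7104  0.1691  1.5406 -0.      1.4319 -2.1912]
[0.55, -0.34, 0.35] -1.66 [-0.7104  0.1691  1.5406 -0.      1.4319  0.9504]
[0.66, 0.055, 0.33] -0.09 [-0.0698  0.2128  1.526  -0.      1.4028  0.0202]
[0.66, 0.055, 0.33] 1.48 [-0.0698  0.2128  1.526  -0.      1.4028 -1.5506]
[0.66, 0.055, 0.33] -1.66 [-0.0698  0.2128  1.526  -0.      1.4028  1.591 ]
```

```bash
python3 - <<'E'
from h import *
np.set_printoptions(precision=4,suppress=True)
A=YAW-np.pi/2
for a in (YAW,A):
    move_gripper(.06,20)
    move_ptp([.646,-.0397,.25],quat(a)); move_l([.646,-.0397,.174])
    f0=read_wrist_force()
    move_gripper(.02,20); sleep(.3)
    print(a,read_width(),read_grasp_force(),read_wrist_force()-f0,read_ft_torque(),read_ee_pos())
    if a==YAW: move_gripper(.06); move_l([.646,-.0397,.25])
p,d=grab_frame("top"); cv2.imwrite("pics/top1.png",p[:,:,::-1])
print(read_time())
E
```

```text
-0.09 0.025561240703205906 19.85417515039444 [-2.4004  0.5414  6.4392] [ 0.0529  0.5817 -0.007 ] [ 0.6464 -0.0399  0.1756]
-1.6607963267948966 0.025453791718652193 20.54304152727127 [0.2957 0.7133 5.3689] [ 0.3453 -0.0173 -0.0229] [ 0.6469 -0.0397  0.1756]
8.7917
```

```bash
cat >> h.py <<'E'
A=YAW-np.pi/2
EX=np.array([np.cos(YAW),np.sin(YAW),0]);EY=np.array([-np.sin(YAW),np.cos(YAW),0])
N=np.array([.663,.1695,0])
def Z(p,z): return [p[0],p[1],z]
E
python3 - <<'E'
from h import *
np.set_printoptions(precision=4,suppress=True)
move_gripper(.02,60)
p=read_ee_pos()
move_l(Z(p,.20),.05); print(read_wrist_force()); move_l(Z(p,.315),.12)
e=N-.060*EX
move_l(Z(e,.315),.2); move_l(Z(e,.203),.1)
print(read_ee_pos(),read_wrist_force(),read_width())
for n,c in(("top",(225,130,140,110)),("scene",(380,200,110,130))):
    p,d=grab_frame(n); i=p[:,:,::-1].copy(); cv2.imwrite(f"pics/{n}2.png",i); crop("",i,*c,4,f"{n}2c.png")
a=cv2.imread("pics/top2c.png");b=cv2.imread("pics/scene2c.png")
h=520;o=np.zeros((h,800,3),np.uint8); o[:440,:360]=a[:,:360];o[:,360:]=b[:,:440];cv2.imwrite("pics/c6.png",o)
print(read_time())
E
```

```text
[-0.1169  0.0639 -2.7624]
[0.6039 0.175  0.2042] [ 0.3006 -0.0929 -1.2031] 0.024850690083570593
13.3917
```

View pics/c6.png

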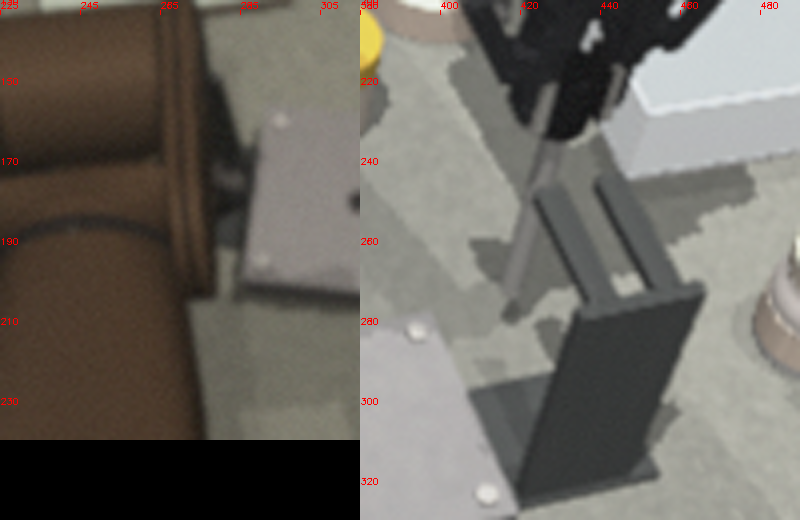

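The scene crop shows the held pin running from about (428,237) at the grip to (418.5,279.5) at the tip. It is just left of the prongs' open end, so I'll check the lateral offset.

```bash
python3 - <<'E'
from h import *
np.set_printoptions(precision=4,suppress=True)
print(w2px("scene",[[.6039,.175,.0366],[.6039,.175,.165],[.6039,.175,.1766]]))
f=lambda x,y:(380+(x-360)/4-.375,200+y/4-.375)
print("pin@.165",px2w("scene",[f(548,165)],.165),"tip",px2w("scene",[f(513,316)],.0366))
P=px2w("scene",[f(550,193),f(607,183),f(605,308),f(667,290)],.165);print(P)
m=(P[:2].mean(0).sum(),);t=P[:2].mean(0);r=P[2:].mean(0);print("mid",t,r)
print("lateral pin",(px2w("scene",[f(548,165)],.165)[0]-N)@EY,"slot",(t-N)@EY,(r-N)@EY)
E
```

```text
[[416.6695 274.1329]
 [428.0155 234.4792]
 [429.1665 230.4659]]
pin@.165 [[0.6168 0.1653 0.165 ]] tip [[0.6148 0.1721 0.0366]]
[[0.6317 0.1583 0.165 ]
 [0.6352 0.1857 0.165 ]
 [0.6965 0.1506 0.165 ]
 [0.6971 0.181  0.165 ]]
mid [0.6335 0.172  0.165 ] [0.6968 0.1658 0.165 ]
lateral pin -0.008377917441758633 slot -0.00013364030596503947 -0.0006205530544699831
```

```bash
cat >> h.py <<'E'
def cloud(n,d):
    "world points for a whole depth picture"
    c=get_calibration(n);T=c["world_from_camera"]
    K=np.array([[c["fx"],0,c["cx"]],[0,c["fy"],c["cy"]],[0,0,1]])
    v,u=np.mgrid[:480,:640].astype(float)
    xy=cv2.undistortPoints(np.c_[u.ravel(),v.ravel()].reshape(-1,1,2),K,c["distortion"])[:,0]
    P=np.c_[xy,np.ones(len(xy))]*d.reshape(-1,1)
    return (P@T[:3,:3].T+T[:3,3]).reshape(480,640,3)
E
python3 - <<'E'
from h import *
np.set_printoptions(precision=4,suppress=True)
p,d=grab_frame("scene"); C=cloud("scene",d)
for r in range(226,283,3):
    w=C[r,405:445]; k=(w[:,0]>.56)&(w[:,0]<.67)&(w[:,1]>.14)&(w[:,1]<.2)&(w[:,2]>.025)&(w[:,2]<.25)
    k&=~((w[:,0]>.628)&(w[:,2]>.145))
    if k.any(): print(r,405+np.where(k)[0].mean(),k.sum(),np.median(w[k],0))
print(read_ee_pos(),read_width())
E
```

```text
226 430.0 27 [0.6123 0.1671 0.2014]
229 430.0 23 [0.6125 0.1676 0.1936]
232 428.0 15 [0.6132 0.1664 0.1859]
235 427.3333333333333 6 [0.6069 0.1713 0.1673]
238 426.0 7 [0.6065 0.1707 0.1584]
241 425.5 6 [0.6062 0.1716 0.1494]
244 424.5 6 [0.6062 0.1706 0.1405]
247 422.0 3 [0.6041 0.1691 0.13  ]
250 421.0 3 [0.6025 0.1701 0.1183]
253 421.0 5 [0.6045 0.1705 0.111 ]
256 421.0 7 [0.6058 0.1714 0.1015]
259 420.5 6 [0.6062 0.1718 0.0928]
262 419.5 6 [0.6056 0.172  0.0811]
265 418.5 6 [0.605  0.172  0.0711]
268 417.5 6 [0.6042 0.1725 0.0592]
271 417.0 5 [0.6056 0.1714 0.0493]
[0.6037 0.175  0.204 ] 0.024662022949036588
```

The depth profile shows the pin is vertical and within about 1 mm of the slot's middle line. I'll slide it in while watching the force.

```bash
python3 - <<'E'
from h import *
np.set_printoptions(precision=4,suppress=True)
e=N-.06*EX
for s in (-.04,-.03,-.02,-.01,0,.004):
    move_l(Z(N+s*EX,.203),.06); f=read_wrist_force(); print(s,f, f@EY)
    if np.linalg.norm(f[:2])>10: print("stop");break
else:
    for z in (.198,.196,.194,.192,.190,.188):
        move_l(Z(N+.004*EX,z),.03); f=read_wrist_force(); print(z,read_ee_pos()[2],f)
        if f[2]>4: break
p,d=grab_frame("scene"); cv2.imwrite("pics/s3.png",p[:,:,::-1])
E
```

```text
-0.04 [-0.3728 -0.2169 -1.8909] -0.24951666703449257
-0.03 [-0.3532  0.0267 -0.5443] -0.00512502274862687
-0.02 [-0.435  -0.2518 -0.5422] -0.2899071995942531
-0.01 [-0.4475 -0.3271 -1.4245] -0.3659727620009972
0 [-0.5936 -0.3562 -1.5076] -0.4080592834652678
0.004 [-0.4816 -0.4244 -1.2217] -0.46594062630189187
0.198 0.19732601110138898 [ 0.4872  1.0742 -1.4664]
0.196 0.1957807228832358 [-0.5106  0.6745 -2.6784]
0.194 0.19376761841119816 [-0.5734 -0.3337 -1.5378]
0.192 0.1930782726336875 [-1.6685 -0.0497  2.4017]
0.19 0.19297085557888122 [-4.3512  0.3508  8.214 ]
```

```bash
python3 - <<'E'
from h import *
np.set_printoptions(precision=4,suppress=True)
move_l(Z(N+.004*EX,.1925),.03)
move_gripper(.05); sleep(.3); move_l(Z(N+.004*EX,.27),.1)
move_ptp([.5,.32,.32],quat(A))
for n,c in(("top",(240,140,190,140)),("scene",(300,200,170,140))):
    p,d=grab_frame(n); i=p[:,:,::-1].copy(); cv2.imwrite(f"pics/{n}4.png",i); crop("",i,*c,4,f"{n}4c.png")
    if n=="scene":
        C=cloud(n,d); k=(abs(C[...,2]-.11)<.004)&(np.hypot(C[...,0]-.645,C[...,1]+.04)<.03); print("core top",k.sum(),(C[k].min(0)+C[k].max(0))/2,C[k].mean(0))
print(read_time())
a=cv2.imread("pics/top4c.png");b=cv2.imread("pics/scene4c.png")
o=np.zeros((560,800,3),np.uint8); o[:,:360]=a[:,360:720];o[:,360:]=b[:,:440];cv2.imwrite("pics/c7.png",o)
E
```

```text
core top 162 [ 0.6431 -0.0391  0.11  ] [ 0.6441 -0.0395  0.1101]
19.6667
```

View pics/c7.png

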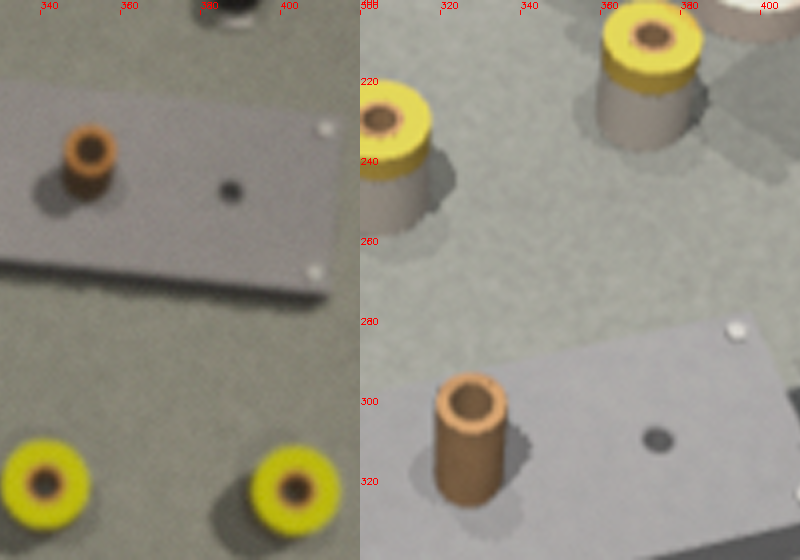

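View pics/scene4.png

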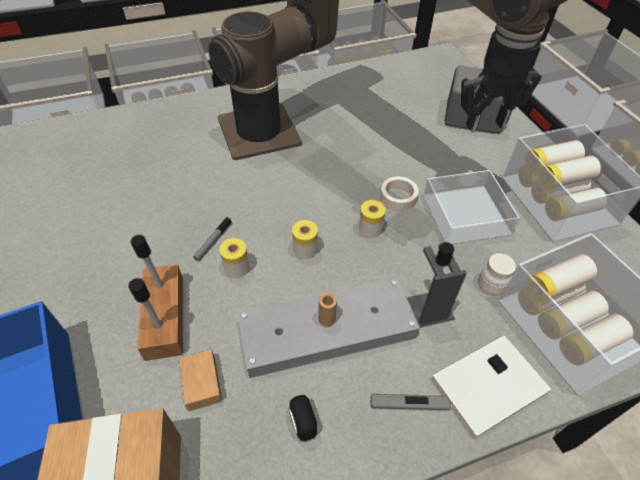

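The view shows the spindle hanging in the notch at (445,255), the core upright over bore1, and the rolls unmoved. The core goes to the bin next.

```bash
cat >> h.py <<'E'
def rolls(n,z=.07):
    "centres of yellow roll tops at height z, from camera n"
    p,d=grab_frame(n); hsv=cv2.cvtColor(p,cv2.COLOR_RGB2HSV)
    m=cv2.inRange(hsv,(24,130,90),(34,255,255)); C=cloud(n,d)
    m[abs(C[...,2]-z)>.007]=0
    k,l,s,_=cv2.connectedComponentsWithStats(m); out=[]
    for i in range(1,k):
        if s[i,4]<60: continue
        v,u=np.where(l==i); P=px2w(n,np.c_[u,v],z)[:,:2]
        c,r=cv2.minEnclosingCircle(P.astype(np.float32).reshape(-1,1,2))
        if .02<r<.035 and .35<c[0]<.75 and abs(c[1])<.3: out.append((*c,r))
    return np.array(sorted(out,key=lambda c:-c[1]))
E
python3 - <<'E'
from h import *
np.set_printoptions(precision=4,suppress=True)
print(rolls("top"),rolls("scene"),sep="\n")
print(px2w("top",[(240+450/4-.375,140+150/4-.375)],.11))
c=np.array([.645,-.0397])
move_gripper(.06,25); move_ptp(Z(c,.2),quat(A)); move_l(Z(c,.098),.12)
move_gripper(.02,25); print(read_width(),read_grasp_force(),read_wrist_force(),read_ee_pos())
move_l(Z(c,.25),.15); print(read_width())
b=[.465,.378]
move_l(Z(b,.25),.25); move_l(Z(b,.085),.12)
for z in np.arange(.08,.054,-.004):
    move_l(Z(b,z),.05); f=read_wrist_force()
    if f[2]>2.5: break
print(read_ee_pos(),f)
move_gripper(.06); sleep(.3); move_l(Z(b,.25),.15)
print(rolls("top"),rolls("scene"),sep="\n")
print(read_time())
p,d=grab_frame("scene"); crop("",p[:,:,::-1].copy(),360,150,180,120,4,"c8.png")
E
```

```text
[[ 0.4323  0.1456  0.0278]
 [ 0.4391 -0.0163  0.0279]
 [ 0.439  -0.1719  0.0278]]
[[ 0.4329  0.1482  0.0282]
 [ 0.4404 -0.0142  0.0278]
 [ 0.4386 -0.1699  0.0277]]
[[ 0.644  -0.0409  0.11  ]]
0.03276569019816822 24.795930683612823 [0.343  1.0673 3.1908] [ 0.6457 -0.0399  0.0992]
0.03296526432803248
[0.466  0.379  0.0627] [-3.244  -0.3803  9.9922]
[[ 0.4325  0.146   0.0275]
 [ 0.439  -0.0158  0.028 ]
 [ 0.4385 -0.1726  0.0276]]
[[ 0.4325  0.1476  0.0285]
 [ 0.4406 -0.0142  0.028 ]
 [ 0.4382 -0.1702  0.0282]]
31.2333
```

View pics/c8.png

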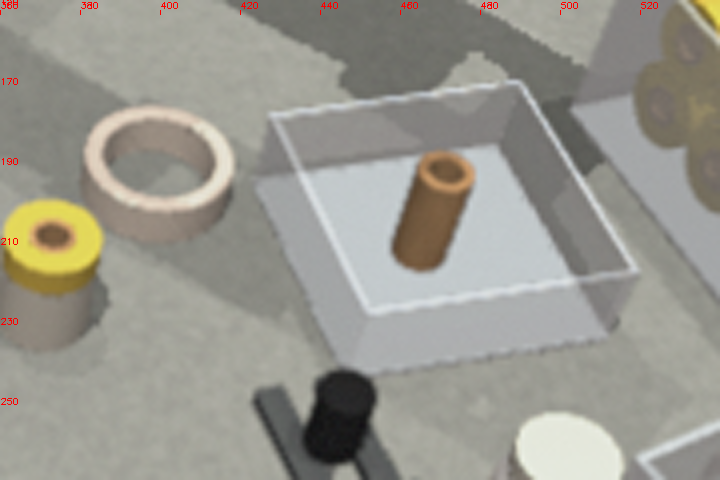

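The core stands in the bin and both cameras agree on the rolls. Now I'll load the rolls, looking again before each grasp.

```bash
cat >> h.py <<'E'
B=np.array([[.6383,-.1343],[.6468,-.0397],[.6553,.0549]])
def findroll(near,z=.07):
    "mean over the cameras of the roll nearest to a place"
    o=[]
    for n in("top","scene"):
        r=rolls(n,z)
        if len(r):
            i=np.hypot(*(r[:,:2]-near).T).argmin()
            if np.hypot(*(r[i,:2]-near))<.075 and r[i,2]>.0262: o.append(r[i,:2]+([0,.001] if n=="top" else [0,-.001]))
    print("seen",np.array(o)); return np.mean(o,0)
def lt(p,z,v=.12,o=None):
    "straight line, then correct the rest error of the arm in xy"
    move_l(Z(p,z),v,o) if o is not None else move_l(Z(p,z),v)
    e=np.array(p[:2])-read_ee_pos()[:2]
    if np.hypot(*e)>.0003: move_l(Z(np.array(p[:2])+e,z),.03)
E
cat > load.py <<'E'
from h import *
def load(near,k):
    c=findroll(np.array(near)); q=quat(YAW)
    move_gripper(.078,35); move_ptp(Z(c,.16),q); lt(c,.12); move_l(Z(c,.050),.1)
    f0=read_wrist_force(); move_gripper(.03,35); w=read_width()
    print("w",w,read_grasp_force(),read_wrist_force()-f0,read_ee_pos())
    if not .05<w<.058: print("BAD GRASP"); return
    p=read_ee_pos(); zoff=p[2]
    move_l(Z(p,.19),.15); b=B[k]
    move_l(Z(b,.19),.2); lt(b,.105)
    f0=read_wrist_force(); g=np.array(b)
    for z in np.arange(zoff+.046,zoff+.034,-.0015):
        cmd=np.array(b)+(np.array(b)-read_ee_pos()[:2])*0
        move_l(Z(cmd,z),.03); f=read_wrist_force()
        if f[2]-f0[2]>2: break
    print("placed",k,read_ee_pos(),"zoff",zoff,f-f0)
    move_gripper(.078); sleep(.2); move_l(Z(b,.2),.15)
E
python3 - <<'E'
from load import *
np.set_printoptions(precision=4,suppress=True)
load([.4325,.147],2); print(read_time())
E
```

```text
seen [[0.4323 0.1466]
 [0.4329 0.1472]]
w 0.05331706494083773 37.409073896706104 [-2.2284 -0.4735  6.3019] [0.4333 0.1471 0.051 ]
placed 2 [0.6556 0.0549 0.0912] zoff 0.05102430137198695 [-3.1762  0.6826  8.1183]
41.7667
```

```bash
python3 - <<'E'
from load import *
np.set_printoptions(precision=4,suppress=True)
load([.4398,-.0152],1); print(read_time())
move_ptp([.5,.3,.3],quat(YAW))
for n in("top","scene"): print(rolls(n),rolls(n,.11),sep="\n")
load([.4385,-.171],0); print(read_time())
move_ptp([.5,-.2,.4],quat(YAW))
for n in("top","scene"): print(rolls(n),rolls(n,.11),sep="\n")
p,d=grab_frame("scene"); crop("",p[:,:,::-1].copy(),225,200,200,150,4,"c9.png")
E
```

```text
seen [[ 0.4396 -0.0156]]
w 0.05244323592111038 38.0224952660501 [-1.5022 -0.3945  2.971 ] [ 0.4402 -0.0157  0.0508]
placed 1 [ 0.647  -0.0397  0.0909] zoff 0.05084762560335483 [-3.6608 -0.0334  8.6289]
51.4583
[[ 0.4391 -0.1727  0.0277]]
[[ 0.6557  0.0539  0.0287]
 [ 0.6611 -0.0639  0.0285]]
[[ 0.4382 -0.1702  0.0282]]
[[ 0.6569  0.0556  0.0278]
 [ 0.6617 -0.062   0.0278]]
seen [[ 0.4394 -0.1711]
 [ 0.4382 -0.1719]]
w 0.05396815950542993 37.24993670359254 [-1.2308  0.5698  5.0129] [ 0.4394 -0.1719  0.0511]
placed 0 [ 0.6385 -0.1344  0.0911] zoff 0.05108294276888815 [-3.683   1.1213  8.2696]
63.5917
[]
[[ 0.6557  0.0537  0.0286]
 [ 0.6614 -0.0638  0.0283]
 [ 0.6387 -0.1347  0.0289]]
[]
[[ 0.6569  0.0553  0.0279]
 [ 0.6618 -0.0619  0.0279]
 [ 0.6385 -0.1325  0.0268]]
```

View pics/c9.png

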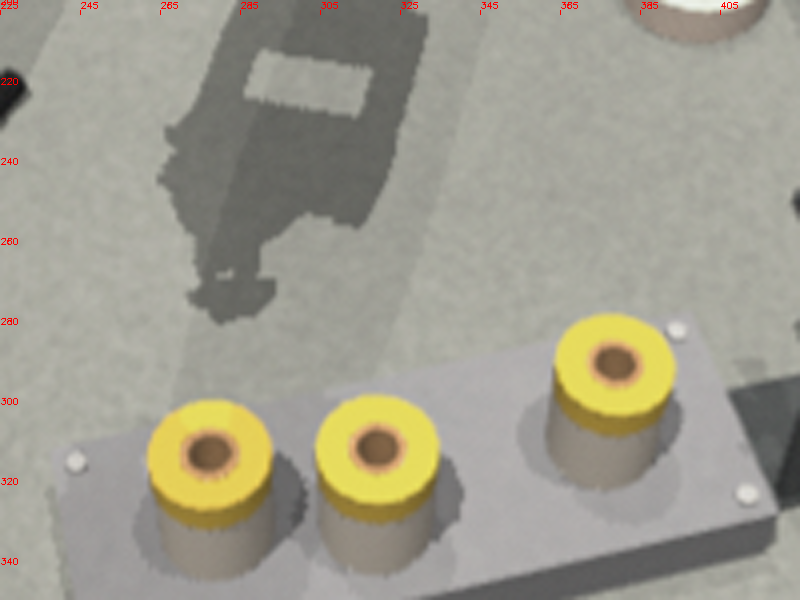

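The middle roll was knocked to (.6615,-.063) on the stand while the arm was away. I'll pick it up again and put it back over bore1.

```bash
sed -i 's/def load(near,k):/def load(near,k,h=0.):/; s/findroll(np.array(near))/findroll(np.array(near),.07+h)/; s/Z(c,.16),q); lt(c,.12); move_l(Z(c,.050),.1)/Z(c,.16+h),q); lt(c,.12+h); move_l(Z(c,.050+h),.1)/; s/zoff=p\[2\]/zoff=p[2]-h/' load.py; python3 - <<'E'
from load import *
np.set_printoptions(precision=4,suppress=True)
load([.6615,-.063],1,.04); print(read_time())
move_ptp([.5,-.25,.4],quat(YAW))
for n in("top","scene"): print(rolls(n,.11))
# plan rack spindles: fresh grip centres from depth
for n in("top","scene"):
    p,d=grab_frame(n);C=cloud(n,d)
    for g in([.5506,-.3415],[.463,-.3255]):
        k=(abs(C[...,2]-.19)<.005)&(np.hypot(C[...,0]-g[0],C[...,1]-g[1])<.03)
        v,u=np.where(k); print(n,k.sum(),px2w(n,[(u.mean(),v.mean())],.19)[0])
E
```

```text
seen [[ 0.6613 -0.0626]
 [ 0.6619 -0.0627]]
w 0.05236986734724296 37.97658724710345 [-1.0986 -0.0746  2.2058] [ 0.6624 -0.0628  0.0914]
placed 1 [ 0.647  -0.0397  0.0914] zoff 0.05136825975410519 [-3.6367 -0.4825  7.3108]
73.5417
[[ 0.6557  0.0549  0.0286]
 [ 0.647  -0.0407  0.0288]
 [ 0.6391 -0.1356  0.0287]]
[[ 0.6569  0.0553  0.0279]
 [ 0.6482 -0.0391  0.0279]
 [ 0.6395 -0.1325  0.0277]]
top 0 [nan nan nan]
top 0 [nan nan nan]
scene 178 [ 0.5567 -0.3439  0.19  ]
scene 162 [ 0.4614 -0.3296  0.19  ]<stdin>:11: RuntimeWarning: Mean of empty slice.
  ret = ret.dtype.type(ret / rcount)
```

```bash
cat > spin.py <<'E'
from h import *
def insert(k,off):
    "held spindle, off = TCP height above its tip; drop it into bore k"
    b=B[k]; lt(b,.125+off); lt(b,.05+off,.08); f0=read_wrist_force(); d=np.zeros(2); tries=iter([(r*np.cos(t),r*np.sin(t)) for r in(.0015,.003) for t in np.arange(8)*np.pi/4])
    t=.05
    while t>.0065:
        t-=.003; move_l(Z(b+d,t+off),.04); f=read_wrist_force()-f0
        if f[2]>8:
            tip=read_ee_pos()[2]-off; print("contact tip",round(tip,4),"f",f,"d",d)
            if tip<.0115: break
            t=tip+.004; move_l(Z(b+d,t+off),.05)
            d=np.array(next(tries)) if tip>.03 else d+f[:2]*.0001
            move_l(Z(b+d,t+off),.05)
    p=read_ee_pos(); print("seated tip",p[2]-off,"f",read_wrist_force()-f0,p)
    move_l(Z(p,p[2]+.0005),.02)
    move_gripper(.05); sleep(.2); p=read_ee_pos(); move_l(Z(p,.30),.15)
def take(g,tipz,centre=True):
    ztcp=tipz+.166
    move_gripper(.05,20); move_ptp(Z(g,.26),quat(YAW if centre else A))
    if centre:
        lt(g,.21); move_l(Z(g,ztcp),.08); move_gripper(.02,20); print("c",read_width(),read_wrist_force()); move_gripper(.05); move_l(Z(g,.215),.1)
        move_l(Z(g,.216),.1,quat(A))
    lt(g,.21); move_l(Z(g,ztcp),.08); f0=read_wrist_force(); move_gripper(.02,20); print("g",read_width(),read_wrist_force()-f0)
    move_gripper(.02,60); off=read_ee_pos()[2]-tipz
    p=read_ee_pos(); print("off",off,p); return p,off
E
python3 - <<'E'
from spin import *
np.set_printoptions(precision=4,suppress=True)
p,off=take([.4635,-.3252],.010)
move_l(Z(p,.135+off),.12); print(read_width())
move_l(Z(B[0],.135+off),.2)
print(read_time(),read_width()); 
p,d=grab_frame("scene"); crop("",p[:,:,::-1].copy(),210,170,190,145,4,"c10.png")
open("off","w").write(str(off))
E
```

```text
c 0.02553660483686276 [-1.6889 -0.3928  1.9341]
g 0.025201661185457913 [-0.5155  1.4555  0.8045]
off 0.1668142095479327 [ 0.4638 -0.3256  0.1768]
0.024930328559172894
84.6667 0.02462565268563995
```

View pics/c10.png

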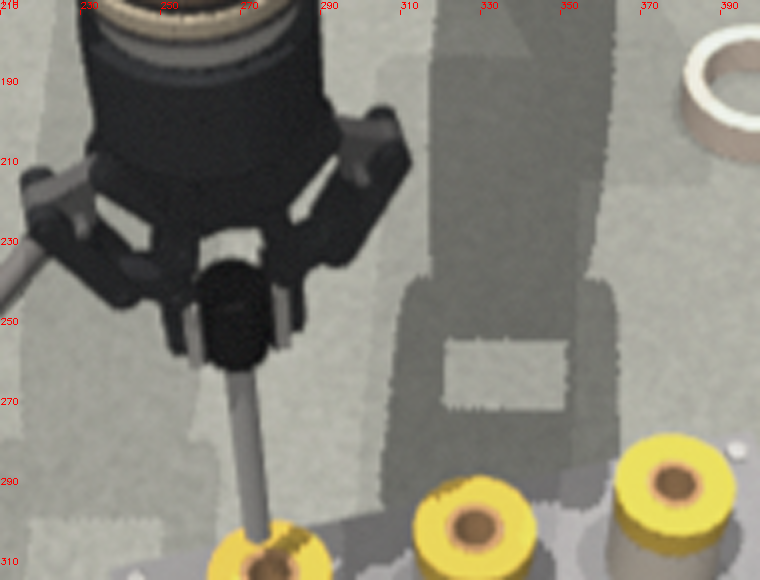

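The spindle is held straight, its tip at about (274.2,304) above roll0's hole. I'll check the tip against its expected position and insert.

```bash
python3 - <<'E'
from spin import *
np.set_printoptions(precision=4,suppress=True)
off=float(open("off").read()); p=read_ee_pos()
t=px2w("scene",[(274.1,304)],p[2]-off)[0]; print("tip seen",t,"tcp",p)
if np.hypot(*(t-p)[:2])<.007: insert(0,off)
print(read_time())
E
```

```text
tip seen [ 0.6343 -0.135   0.135 ] tcp [ 0.6378 -0.1352  0.3019]
contact tip 0.0079 f [-3.9664  6.246   8.9123] d [0. 0.]
seated tip 0.00785023092873774 f [-3.9664  6.246   8.9123] [ 0.6391 -0.1344  0.1747]
92.1833
```

Fully seated, with the tip at 7.9 mm. Now the second rack spindle.

```bash
python3 - <<'E'
from spin import *
np.set_printoptions(precision=4,suppress=True)
p,off=take([.5512,-.3404],.010)
move_l(Z(p,.145+off),.12); print(read_width())
mid=[.50,-.20]; move_l(Z(mid,.145+off),.25); 
for n in("top","scene"): print(rolls(n,.11))
open("off","w").write(str(off)); print(read_time())
E
```

```text
c 0.025088605514118404 [-0.7056 -0.0931  1.03  ]
g 0.02557139694714295 [ 1.2466 -0.0917  0.6073]
off 0.16693084872829989 [ 0.5516 -0.3408  0.1769]
0.02468044989665851
[[ 0.6552  0.0541  0.0283]
 [ 0.6471 -0.0418  0.0286]
 [ 0.6379 -0.1358  0.0279]]
[[ 0.6567  0.0553  0.0278]
 [ 0.6485 -0.0393  0.0277]
 [ 0.6388 -0.1324  0.0272]]
101.925
```

```bash
python3 - <<'E'
from spin import *
np.set_printoptions(precision=4,suppress=True)
off=float(open("off").read())
move_l(Z([.52,-.04],.145+off),.25); insert(1,off); print(read_time())
move_ptp([.5,-.2,.4],quat(A))
for n in("top","scene"): print(rolls(n,.11))
for n in("scene",):
    p,d=grab_frame(n);C=cloud(n,d); k=(C[...,2]>.198)&(C[...,2]<.215)&(np.hypot(C[...,0]-.665,C[...,1]-.17)<.03)
    print(k.sum(),(C[k].min(0)+C[k].max(0))/2)
    i=p[:,:,::-1].copy(); crop("",i,225,220,250,150,3,"c11.png")
E
```

```text
contact tip 0.0079 f [-5.2325  4.314  11.7365] d [0. 0.]
seated tip 0.007850507142352359 f [-5.2325  4.314  11.7365] [ 0.6476 -0.0397  0.1748]
111.15
[[ 0.6556  0.0541  0.0287]
 [ 0.6457 -0.0419  0.0282]
 [ 0.6372 -0.1375  0.0277]]
[[ 0.6569  0.0556  0.0278]
 [ 0.6482 -0.0398  0.0274]
 [ 0.6384 -0.1325  0.0268]]
177 [0.6678 0.1687 0.2036]
```

View pics/c11.png

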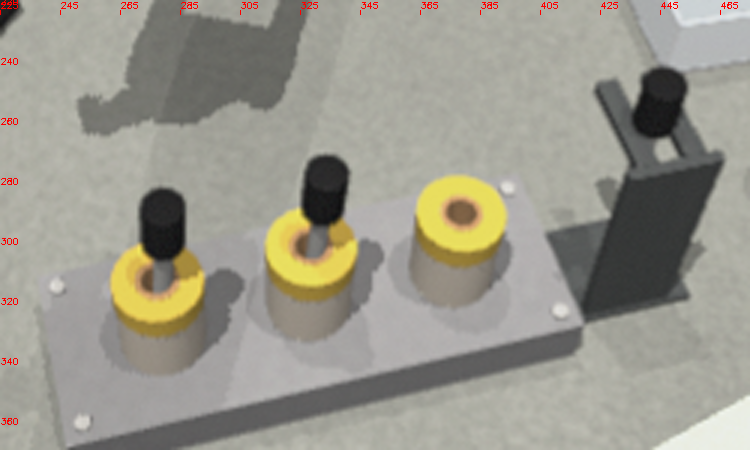

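Both spindles are seated and the parked one still hangs in the notch at (445,255). It goes into bore2.

```bash
python3 - <<'E'
from spin import *
np.set_printoptions(precision=4,suppress=True)
g=N+.004*EX
move_gripper(.05,20); move_ptp(Z(g,.28),quat(A)); lt(g,.23); move_l(Z(g,.1925),.08)
f0=read_wrist_force(); move_gripper(.02,20); print(read_width(),read_wrist_force()-f0)
move_gripper(.02,60); p=read_ee_pos(); off=p[2]-.025; print(p,off)
move_l(Z(p,p[2]+.010),.05)
e=p-.065*EX; move_l(Z(e,p[2]+.010),.1); print(read_wrist_force(),read_width())
move_l(Z(e,.14+off),.15); move_l(Z(B[2],.14+off),.2)
insert(2,off); print(read_time())
move_ptp([.5,.25,.4],quat(A)); sleep(.5)
for n in("top","scene"): print(rolls(n,.11))
p,d=grab_frame("scene"); cv2.imwrite("pics/fin.png",p[:,:,::-1])
E
```

```text
0.025272175084618043 [-0.571   0.3146  1.072 ]
[0.6675 0.1692 0.1936] 0.1686105233683048
[-0.3946  0.5865 -1.4139] 0.024319501991569816
contact tip 0.0077 f [-3.9033  3.5241  9.2605] d [0. 0.]
seated tip 0.007735754075228474 f [-3.9033  3.5241  9.2605] [0.6561 0.0549 0.1763]
126.3167
[[ 0.6551  0.0533  0.0282]
 [ 0.6457 -0.0419  0.0282]
 [ 0.6379 -0.1358  0.0279]]
[[ 0.6566  0.0551  0.0276]
 [ 0.6479 -0.0397  0.0276]
 [ 0.6398 -0.1335  0.0273]]
```

View pics/fin.png

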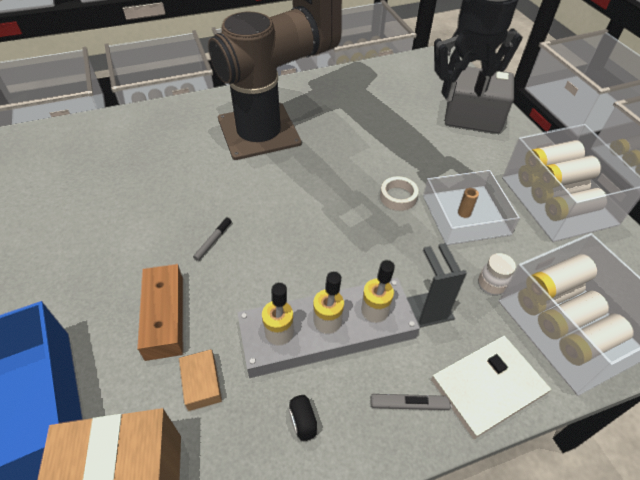

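The final view shows three spindled rolls on the stand at (278,318), (328,305) and (378,295), the core in the bin at (468,203), and the bystanders where they were.

```bash
python3 -c "
from cell import *
print(job_done(),read_time())"
```

```text
the job is handed in; nothing more can be done
the job is handed in; nothing more can be done
```

The job is handed in: the first spindle was parked in the notch, the spent core is in the bin, and all three rolls stand over their bores with spindles seated fully home (tips at about 8 mm), with the arm finished by roughly 130 s.

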